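# Tighten a filter housing's wing nut between gauge and riser, then purge it

## Robot

A 6-joint arm with a two-finger parallel gripper is mounted at the origin on a cart in front of the work surface, level with it; the furniture and walls round the work are solid. World frame = base frame: x ahead of the robot, y to its left, z up, the work surface at z = 0. Lengths are in m, angles in rad, forces in N, time in s.
With the tool pointing down it reaches from about 0.35 to 0.85 m from the base axis. Payload 8.1 kg.
Tool frame: the origin (TCP) lies midway between the tips of the shut fingers; the grasp point (between the pads) lies 19 mm behind it (grip_depth is the distance from the TCP to the grasp point, in m); z points along the fingers, y is the line along which they close (so a half turn about z gives the same grasp; the last joint's range is limited). The gripper opens to 85 mm and grips with 20 to 120 N. Pads are 22 mm wide; open, the fingers measure 114 mm over their backs; the gripper's body (76 mm by 85 mm) begins 54 mm behind the grasp point. The pads swing forward as they close: fully open they stand 13 mm farther back than shut.
Start: joints at [1.233, 0.13, 1.488, -0, 1.523, -0.085], TCP at [0.15, 0.581, 0.231] pointing down, gripper open.
Joint ranges: [-2.96, 2.96], [-0.89, 2.26], [0.02, 2.5], [-1.34, 4.48], [0, 2.73], [-2.66, 2.66]. Speed limits (rad/s): [2.39, 2.39, 2.79, 3.14, 3.14, 3.14].

## Interface

Orientations are given as a unit quaternion [w, x, y, z].
In Python, from workcell import * gives the robot as it stands.
- The arm moves only by the tool carry_out, never from a script. Its argument "targets" is a list of rows, each an object of numbers: "dx", "dy", "dz": the shift along the tool's x, y, z each as a share of 0.5 m, from -1 to 1; "rx", "ry", "rz": the turn, a rotation vector about the tool's x, y, z each as a share of 120 degrees, from -1 to 1. A call has 1 to 8 rows; each row is the pose to reach, as a shift and turn from the pose commanded when the call began, along the tool's axes at that moment; what a row does not reach only later rows make up. A row lasts 1/12 s, in which the tool goes at most 41.7 mm and 7.16 degrees, less where a joint would pass 70% of its speed; a pose out of reach is approached as far as the arm can. A call with a number of a shift or a turn outside -1 to 1 is refused whole. A call with a gripper value outside its range is refused whole. "gripper" is the finger opening in mm, from 0 to 85.4, set as the call begins (left out, the last holds). The fingers move at their own pace and stop on an object; "grip_force" is the grip in N (left out, the last holds). Time passes only in rows, so rows that repeat a pose let the fingers close. It gives the time, the measured TCP pose, the force, the opening and the grip force at its end, in the units of the state.
- get_obs(): the state, without advancing time (a new reading comes with each control period).
- camera(name): name is "scene" or "side" or "wrist"; returns the picture (480x640x3 uint8, red, green, blue); there is no depth.
- camera_info(name): a dict with "mtx" (3x3 intrinsics, pixels), "world_from_camera" (4x4, takes a point from camera to world coordinates). Camera axes: x right, y up, looking along -z (the intrinsics and any distortion apply to the point x, -y, -z); pixel columns grow to the right and rows downward; lengths in m; the calibration is good to about 2 mm. The wrist camera is an equidistant fisheye: a pixel r from the principal point sees the ray r / f radians off the axis. A picture is of the moment at which its call begins: read the wrist's pose just before it. camera_info takes no time and is no camera call; for the wrist camera it gives the pose at the moment of the call.
- hand_in(): hands the job in; it is judged then, once.
Trained networks look in the newest picture that a camera, given by its name, has taken for a name from the list of things; names that differ only in an ending like _2 or _b are one class to them, and where a whole thing is asked for, a point or a joint stands for the part that bears it (a point fixed in the world has none). Each returns a list of dicts, best first, with "score" (0 to 1); they miss things now and then, are a little off and sometimes report something else, mostly with a low value. They report only what shows in the picture. A call takes as long as a camera call.
- regions_of(camera, thing): "region" (480x640 bool, what is visible of it) and "point" ([row, column] in pixels, amid what is visible of it).
The state is a dict: "time_s": time; "joints": joint angles; "dq": joint speeds; "joint_torque": joint torques, N m; "tcp_pos": TCP position; "tool_rot": TCP orientation; "force": force on the tool from outside, world axes, zero at the start; "ft_torque": the same for the moment, N m; "width": finger opening in m; "grasp_force": force on a finger pad.
Only numpy, scipy, OpenCV 4.12 (cv2) and the standard library are available. Lean on these libraries where they do the work, as an engineer would, in place of code of your own. Each camera call takes 0.05 s, during which the arm holds its last target. There are 200 camera calls.

## Task

Screw the brass wing nut on the filter housing down clockwise until it is fully tight against its stop; the pressure gauge and the blue-capped riser behind it leave no room to go right round, so take it in short arcs as you need and do not knock them. Then purge the housing: push the red spring slide beside it away, all the way to its end, and let go of it there so that it snaps back home by itself. Leave the bottles and tools lying around where they are.

Things in the scene. Friction and masses are not known exactly. Their poses are not given: they have to be found in the camera images.
- housing: Fixed filter housing. Origin: on the worktop under the centre of the round canister, on the wing nut's axis; x = away from the robot, towards the rear manifold; y = to the left; z up. Grey round cover, radius 66 mm, flat top at z 66. Manifold block x 50..100, y -95..95, top z 50 mm. Base plate 150 x 150 x 10 mm.
- stud_top (a point): Top centre of the fixed steel stud that stands through the nut: radius 8 mm, up to 124 mm over the worktop. Two red marks on the grey cover's rim (30 degrees from the housing's -x direction towards +y, and opposite) show where the two wings lie when the nut is tight.
- purge_block_top (a point): Centre of the top of the fixed grey purge block at the right of the canister, joined to it by a pipe: 125 mm along the housing's x, 48 mm across, top 44 mm over the worktop. At x = -25, y = -120 mm of the housing.
- riser: Outlet riser, part of the fixed housing: upright pipe with a blue cap, radius 16 mm, behind the nut on the left, at x = 66, y = 62 mm of the housing; origin at its foot (z = 50 mm), it ends at z = 154 mm; a stub points away from the robot. Must not be knocked.
- gauge: Pressure gauge, part of the fixed housing: white dial (radius 28 mm, 22 mm thick, facing -x of the housing) on a brass stem, behind the nut on the right, at x = 68, y = -62 mm of the housing; origin at its foot (z = 50 mm), it ends at z = 150 mm. Must not be knocked.
- nut_mid (a point): On the wing nut's axis, 91 mm over the worktop (mid-height of the wings). Brass, two opposite upright wings, 105 mm over the tips; x axis along the wings, z up. Each wing: plate 10 mm thick, 14 (hub) to 52 mm from the axis, with round ear, radius 14.5 mm, centred 38 mm out, 78 to 106 mm over the worktop. Wings pass clear of gauge and riser.
- wing_nut (a joint): Wing nut's angle, rad, growing clockwise from above (tightening); 5.236 = tight, hard stop; 0 = slack stop. Starts at 0.25 to 2.4. The wing line lies at (pi/2 - value) from the housing's +x axis, counter-clockwise positive. Friction 0.12 N m (3.5 N at 35 mm from the axis): stays where left. It keeps its height.
- slide_knob (a point): Centre of the red slide knob on the purge block: 24 mm along the slide, 36 mm across, from z = 50 to 86 mm (over the worktop); axes as the housing's. It slides along the housing's +x (away) only.
- purge_slide (a joint): Travel of the purge slide in m: 0 = home, 0.040 = end stop. A spring pushes it home with 5 N at home, 9 N at the end; once let go it returns from the end in about 0.2 s.
- bottle_large_mid (a point): Centre of an amber bottle with a white cap, diameter 57, height 98 mm, standing at the left in front of the housing. Leave alone.
- bottle_small_mid (a point): Centre of an amber bottle with a teal cap, diameter 47, height 80 mm, at the left. Leave alone.
- spanner_mid (a point): Centre of a small steel spanner, 115 mm long (y axis), 5 mm thick, lying in front of the housing. Leave alone.
- marker_mid (a point): Centre of a blue marker pen, 136 mm long (y axis), 16 mm thick, lying to the right of the purge block. Leave alone.
- box_fittings_mid (a point): Centre of a teal box with a clear lid, 52 x 67 x 20 mm, at the left. Leave alone.
- syringe_mid (a point): Centre of a plastic syringe, 88 mm long (y axis), 21 mm high, lying at the right. Leave alone.

How it is judged:
On the way, in this order (a step that is already met when the one before it is completed fails the run):
1. the wing nut is tight (value of joint wing_nut above 5.06 rad), for 0.2 s.
2. then the purge slide is pushed to its end (value of joint purge_slide above 0.037 m), for 0.1 s.
3. let go at the end, it snaps back (faster than 0.12 m/s) (velocity of joint purge_slide below -0.12 m/s and value of joint purge_slide above 0.006 m), for 0.02 s.
4. the slide is home (value of joint purge_slide below 0.003 m), for 0.2 s.
At the end, for the whole second after the job is handed in: The wing nut is tight, within 0.176 rad (10 degrees) of its stop, and at rest; after that the purge slide has been pushed to within 3 mm of its end, has snapped back by itself and is within 3 mm of home; all six loose things are within 30 mm of where they were (value of joint wing_nut above 5.06 rad and value of joint purge_slide below 0.003 m and velocity of joint wing_nut below 0.05 rad/s and distance of each of bottle_large_mid, bottle_small_mid, spanner_mid, marker_mid, box_fittings_mid, syringe_mid from where it was at the start of the episode below 0.03 m); the robot touches nothing.
It fails at once if a bystander is shoved more than 30 mm or knocked over (distance of any of bottle_large_mid, bottle_small_mid, spanner_mid, marker_mid, box_fittings_mid, syringe_mid from where it was at the start of the episode above 0.03 m).
It fails at once if the gauge or the riser is knocked (more than 8 N) (contact force between any of gauge, riser and the arm above 8 N or contact force between any of gauge, riser and the fingers above 8 N).
It also fails if it takes over 56 s, if anything falls off the work surface, if the arm or the gripper's body presses on something with over 40 N, if the wrist force passes 120 N, or if a joint passes its speed limit or range.

## Working session

There is one attempt and no reset: what is moved stays moved. The work goes in short steps, Python scripts to look and compute and a tool call to move; the robot and the scene stay as the last step left them, time stands still between calls to the robot, and variables do not carry over. Pictures are saved under pics/ and viewed, at most 10 in all, crops included, and the job is handed in when it is done.

Besides the shell and the picture viewer there is one more tool, called after "Request:" as name(argument=value, ...) on one line, values as JSON. carry_out: Moves the arm, as the interface text tells. Shift numbers are shares of 0.5 m and turn numbers shares of 120 degrees, none past 1 either way. Its arguments: {"type":"object","properties":{"targets":{"type":"array","items":{"type":"object","properties":{"dx":{"type":"number"},"dy":{"type":"number"},"dz":{"type":"number"},"rx":{"type":"number"},"ry":{"type":"number"},"rz":{"type":"number"}}}},"gripper":{"type":"number"},"grip_force":{"type":"number"}},"required":["targets"]}

```bash
mkdir -p pics
cat > h.py <<'E'
from workcell import *
import numpy as np, cv2
from scipy.spatial.transform import Rotation as R
def pix2plane(cam,row,col,z,info=None):
    i=info or camera_info(cam);K=np.array(i["mtx"]);T=np.array(i["world_from_camera"])
    a=(col-K[0,2])/K[0,0];b=(row-K[1,2])/K[1,1]
    if cam=="wrist":
        r=np.hypot(a,b);s=np.sin(r)/max(r,1e-9);d=np.array([a*s,-b*s,-np.cos(r)])
    else: d=np.array([a,-b,-1])
    d=T[:3,:3]@d;o=T[:3,3];return o+d*(z-o[2])/d[2]
def proj(cam,P,info=None):
    i=info or camera_info(cam);K=np.array(i["mtx"]);T=np.array(i["world_from_camera"])
    p=T[:3,:3].T@(np.array(P)-T[:3,3]);x,y,z=p[0],-p[1],-p[2]
    if cam=="wrist":
        r=np.hypot(x,y);t=np.arctan2(r,z);x,y=x/r*t,y/r*t
    else: x,y=x/z,y/z
    return K[0,0]*x+K[0,2],K[1,1]*y+K[1,2]
E
python3 - <<'E'
from h import *
ims=[]
for c in("scene","side"):
    im=camera(c);cv2.imwrite(f"pics/{c}0.png",im[:,:,::-1])
    print(c,np.round(camera_info(c)["world_from_camera"],3)[:3,3])
    for t,z in(("stud_top",.124),("slide_knob",.07),("wing_nut",.091),("purge_block_top",.044),("gauge",.12),("riser",.12),("bottle_large_mid",.049),("bottle_small_mid",.04),("spanner_mid",0),("marker_mid",.008),("syringe_mid",.01),("box_fittings_mid",.01)):
        for r in regions_of(c,t)[:1]:
            p=r["point"];print(t,round(r["score"],2),np.round(p),np.round(pix2plane(c,p[0],p[1],z),3))
o=get_obs();print(o["time_s"],o["tool_rot"],o["tcp_pos"])
E
```

```text
scene [-0.276 -0.61   1.153]
stud_top 0.86 [254. 353.] [ 0.513 -0.222  0.124]
slide_knob 0.75 [269. 382.] [ 0.546 -0.295  0.07 ]
wing_nut 0.74 [248. 338.] [ 0.535 -0.164  0.091]
purge_block_top 0.83 [256. 351.] [ 0.564 -0.19   0.044]
gauge 0.82 [224. 368.] [ 0.635 -0.203  0.12 ]
riser 0.58 [268. 382.] [ 0.512 -0.306  0.12 ]
bottle_large_mid 0.56 [262. 292.] [ 0.459 -0.059  0.049]
bottle_small_mid 0.82 [234. 206.] [0.424 0.227 0.04 ]
spanner_mid 0.57 [291. 332.] [ 0.46  -0.188  0.   ]
marker_mid 0.59 [280. 415.] [ 0.606 -0.373  0.008]
syringe_mid 0.64 [355. 450.] [ 0.43  -0.544  0.01 ]
box_fittings_mid 0.54 [204. 224.] [0.577 0.283 0.01 ]
side [ 1.084 -0.5    1.428]
stud_top 0.68 [284. 306.] [ 0.61  -0.204  0.124]
slide_knob 0.64 [289. 275.] [ 0.551 -0.28   0.07 ]
wing_nut 0.68 [270. 309.] [ 0.563 -0.165  0.091]
purge_block_top 0.77 [288. 308.] [ 0.594 -0.187  0.044]
gauge 0.8 [286. 315.] [ 0.628 -0.184  0.12 ]
riser 0.65 [264. 339.] [ 0.609 -0.085  0.12 ]
bottle_large_mid 0.64 [236. 320.] [ 0.465 -0.056  0.049]
bottle_small_mid 0.55 [190. 382.] [0.429 0.229 0.04 ]
spanner_mid 0.55 [262. 281.] [ 0.453 -0.201  0.   ]
marker_mid 0.8 [331. 255.] [ 0.61  -0.393  0.008]
syringe_mid 0.57 [307. 181.] [ 0.416 -0.546  0.01 ]
1.3 [-9.05227687e-06  1.26061268e-01  9.92022458e-01 -1.54606440e-05] [0.15004812 0.58093117 0.23129124]
```

View pics/scene0.png

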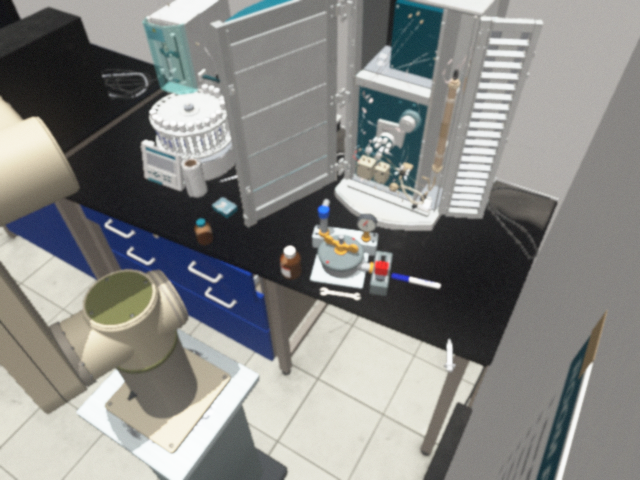

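View pics/side0.png

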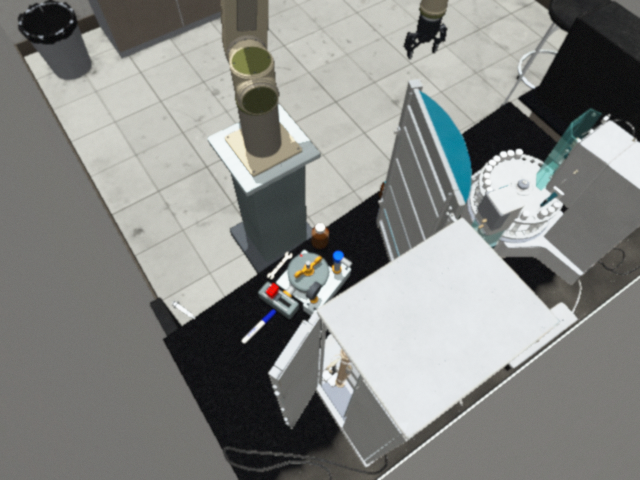

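The scene view shows the housing at about (row 255, col 340), with the red slide at (269, 381), the gauge at (222, 368) and the riser at (212, 323). The open cabinet door's bottom corner is near (222, 248). The side view agrees, with the nut at (267, 309) and the knob at (290, 272). I'll swing over in front of the door to a point above the housing.

Request:
carry_out(targets=[{"dx": -0.35,"dy": -0.43,"dz": -0.05},{"dx": -0.35,"dy": -0.43,"dz": -0.05},{"dx": -0.35,"dy": -0.43,"dz": -0.05},{"dx": -0.35,"dy": -0.43,"dz": -0.05},{"dx": -0.35,"dy": -0.43,"dz": -0.05},{"dx": -0.35,"dy": -0.43,"dz": -0.05},{"dx": -0.35,"dy": -0.43,"dz": -0.05}], gripper=0)

```text
schema error: expected keys dx, dy, dz, rx, ry, rz
```

Request:
carry_out(targets=[{"dx": -0.35,"dy": -0.43,"dz": -0.05},{"dx": -0.35,"dy": -0.43,"dz": -0.05},{"dx": -0.35,"dy": -0.43,"dz": -0.05},{"dx": -0.35,"dy": -0.43,"dz": -0.05},{"dx": -0.35,"dy": -0.43,"dz": -0.05},{"dx": -0.35,"dy": -0.43,"dz": -0.05},{"dx": -0.35,"dy": -0.43,"dz": -0.05}])

```text
schema error: expected keys dx, dy, dz, rx, ry, rz
```

Request:
carry_out(targets=[{"dx": -0.35,"dy": -0.43,"dz": -0.05},{"dx": -0.35,"dy": -0.43,"dz": -0.05},{"dx": -0.35,"dy": -0.43,"dz": -0.05},{"dx": -0.35,"dy": -0.43,"dz": -0.05},{"dx": -0.35,"dy": -0.43,"dz": -0.05},{"dx": -0.35,"dy": -0.43,"dz": -0.05},{"dx": -0.35,"dy": -0.43,"dz": -0.05}])

```text
schema error: expected keys dx, dy, dz, rx, ry, rz
```

Request:
carry_out(targets=[{"dx": -0.35,"dy": -0.43,"dz": -0.05,"rx": 0,"ry": 0,"rz": 0},{"dx": -0.35,"dy": -0.43,"dz": -0.05,"rx": 0,"ry": 0,"rz": 0},{"dx": -0.35,"dy": -0.43,"dz": -0.05,"rx": 0,"ry": 0,"rz": 0},{"dx": -0.35,"dy": -0.43,"dz": -0.05,"rx": 0,"ry": 0,"rz": 0},{"dx": -0.35,"dy": -0.43,"dz": -0.05,"rx": 0,"ry": 0,"rz": 0},{"dx": -0.35,"dy": -0.43,"dz": -0.05,"rx": 0,"ry": 0,"rz": 0},{"dx": -0.35,"dy": -0.43,"dz": -0.05,"rx": 0,"ry": 0,"rz": 0}], gripper=0)

```text
time_s: 1.88
tcp_pos: [0.2666, 0.3265, 0.2568]
tool_rot: [0.001, 0.126, 0.992, 0.0]
force: [-0.2, -0.4, 0.2]
width: 0.0004
grasp_force: 0.0
```

Request:
carry_out(targets=[{"dx": -0.35,"dy": -0.43,"dz": -0.05,"rx": 0,"ry": 0,"rz": 0},{"dx": -0.35,"dy": -0.43,"dz": -0.05,"rx": 0,"ry": 0,"rz": 0},{"dx": -0.35,"dy": -0.43,"dz": -0.05,"rx": 0,"ry": 0,"rz": 0},{"dx": -0.35,"dy": -0.43,"dz": -0.05,"rx": 0,"ry": 0,"rz": 0},{"dx": -0.35,"dy": -0.43,"dz": -0.05,"rx": 0,"ry": 0,"rz": 0},{"dx": -0.35,"dy": -0.43,"dz": -0.05,"rx": 0,"ry": 0,"rz": 0},{"dx": -0.35,"dy": -0.43,"dz": -0.05,"rx": 0,"ry": 0,"rz": 0}])

```text
time_s: 2.47
tcp_pos: [0.3823, 0.074, 0.282]
tool_rot: [0.001, 0.127, 0.992, -0.0]
force: [0.5, 0.3, -0.5]
width: 0.0001
grasp_force: 0.0
```

Request:
carry_out(targets=[{"dx": -0.35,"dy": -0.43,"dz": -0.05,"rx": 0,"ry": 0,"rz": 0},{"dx": -0.35,"dy": -0.43,"dz": -0.05,"rx": 0,"ry": 0,"rz": 0},{"dx": -0.35,"dy": -0.43,"dz": -0.05,"rx": 0,"ry": 0,"rz": 0},{"dx": -0.35,"dy": -0.43,"dz": -0.05,"rx": 0,"ry": 0,"rz": 0},{"dx": -0.35,"dy": -0.43,"dz": -0.05,"rx": 0,"ry": 0,"rz": 0},{"dx": -0.35,"dy": -0.43,"dz": -0.05,"rx": 0,"ry": 0,"rz": 0},{"dx": -0.35,"dy": -0.43,"dz": -0.05,"rx": 0,"ry": 0,"rz": 0}])

```text
time_s: 3.05
tcp_pos: [0.4977, -0.1784, 0.3064]
tool_rot: [0.0, 0.127, 0.992, -0.0]
force: [0.5, -0.3, 0.3]
width: -0.0002
grasp_force: 0.0
```

Run:
```python
from h import *
import pickle
im=camera("wrist");info=camera_info("wrist");pickle.dump(info,open("w1.pkl","wb"));cv2.imwrite("pics/w1.png",im[:,:,::-1]);
print(np.round(info["mtx"],1),np.round(info["world_from_camera"],3))
for t,z in(("stud_top",.124),("slide_knob",.086),("wing_nut",.1),("purge_block_top",.044),("gauge",.12),("riser",.154),("housing",.066)):
    for r in regions_of("wrist",t)[:1]:
        p=r["point"];m=r["region"];print(t,round(r["score"],2),np.round(p),m.sum(),np.round(pix2plane("wrist",p[0],p[1],z,info),3))
```

```text
[[371.6   0.  320.5]
 [  0.  371.6 237.8]
 [  0.    0.    1. ]] [[ 0.253 -0.92  -0.299  0.422]
 [ 0.967  0.24   0.081 -0.16 ]
 [-0.003 -0.31   0.951  0.449]
 [ 0.     0.     0.     1.   ]]
stud_top 0.66 [249. 342.] 24415 [ 0.54  -0.171  0.124]
slide_knob 0.55 [264. 234.] 1261 [ 0.541 -0.288  0.086]
wing_nut 0.88 [246. 346.] 1749 [ 0.546 -0.167  0.1  ]
purge_block_top 0.85 [248. 344.] 24449 [ 0.568 -0.171  0.044]
gauge 0.55 [283. 439.] 2194 [ 0.602 -0.084  0.12 ]
riser 0.77 [281. 440.] 2207 [ 0.582 -0.091  0.154]
housing 0.74 [246. 342.] 23900 [ 0.557 -0.172  0.066]
```

View pics/w1.png

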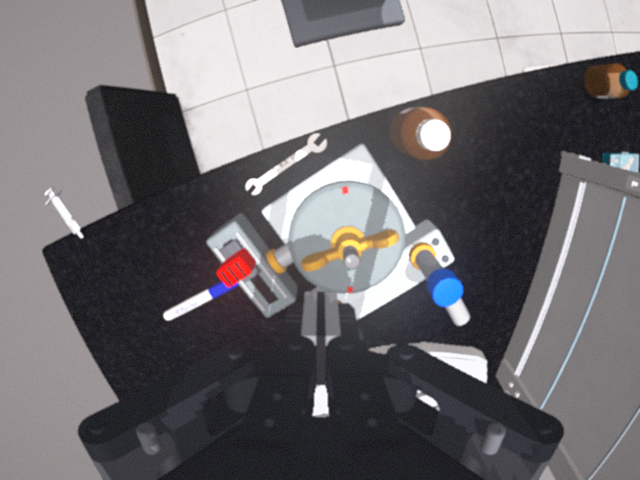

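The wrist view shows the stud tip at about (row 262, col 351). The wings run from (262, 312) to (237, 390), the red marks are at (190, 346) and (289, 349), the riser cap is at (288, 445) and the knob is at (265, 237).

Run:
```python
from h import *
import pickle
info=pickle.load(open("w1.pkl","rb"))
f=lambda r,c,z:pix2plane("wrist",r,c,z,info)[:2]
s=f(262,351,.124);m1=f(190,346,.066);m2=f(289,349,.066);ri=f(288,446,.154);w1=f(262,312,.1);w2=f(237,390,.1);k=f(263,237,.086)
print("stud",s,"marks",m1,m2,(m1+m2)/2,np.linalg.norm(m1-m2));
d=m1-m2;psi=np.arctan2(d[1],d[0])-(np.pi-np.pi/6);psi=(psi+np.pi)%(2*np.pi)-np.pi
print("yaw marks",np.degrees(psi))
for o in(s,(m1+m2)/2):
  v=ri-o;print("yaw riser",np.degrees(np.arctan2(v[1],v[0])-np.arctan2(62,66)),np.linalg.norm(v))
w=w2-w1;print("wing",w1,w2,np.linalg.norm(w),(w1+w2)/2,"world ang",np.degrees(np.arctan2(w[1],w[0])))
print("joint(mod pi)",(np.pi/2-(np.arctan2(w[1],w[0])-psi))%np.pi)
c,sn=np.cos(psi),np.sin(psi);Rm=np.array([[c,-sn],[sn,c]])
print("knob in housing",Rm.T@(k-s),k)
for p in([-87.5,-96,44],[-87.5,-144,44],[37.5,-96,44],[37.5,-144,44],[0,0,124],[66,62,154],[68,-62,150]):
  q=s+Rm@np.array(p[:2])/1e3;print(p,np.round(proj("wrist",[*q,p[2]/1e3],info)))
```

```text
stud [ 0.55470251 -0.16588569] marks [ 0.49818213 -0.153391  ] [ 0.61038473 -0.17661055] [ 0.55428343 -0.16500077] 0.11457997772482983
yaw marks 18.30807588933243
yaw riser 22.594993921161876 0.08750444154857709
yaw riser 22.10366549048169 0.08687221403391972
wing [ 0.55449199 -0.20455879] [ 0.54844308 -0.12228157] 0.08249927151197822 [ 0.55146753 -0.16342018] world ang 94.20474428843646
joint(mod pi) 0.24614957193619746
knob in housing [-0.05029901 -0.10858883] [ 0.54106018 -0.28477812]
[-87.5, -96, 44] [234. 219.]
[-87.5, -144, 44] [203. 240.]
[37.5, -96, 44] [295. 301.]
[37.5, -144, 44] [264. 319.]
[0, 0, 124] [351. 262.]
[66, 62, 154] [447. 295.]
[68, -62, 150] [334. 357.]
```

Result: the stud axis is at (0.554, -0.165), housing yaw is about 20°, and the nut is at about 0.27 rad. I'll lower the shut fingers behind the right-hand wing.

Request:
carry_out(targets=[{"dx": -0.08,"dy": 0,"dz": 0.05,"rx": 0,"ry": 0,"rz": 0},{"dx": -0.17,"dy": 0.005,"dz": 0.1,"rx": 0,"ry": 0,"rz": 0},{"dx": -0.17,"dy": 0.005,"dz": 0.18,"rx": 0,"ry": 0,"rz": 0},{"dx": -0.17,"dy": 0.005,"dz": 0.26,"rx": 0,"ry": 0,"rz": 0},{"dx": -0.17,"dy": 0.005,"dz": 0.32,"rx": 0,"ry": 0,"rz": 0},{"dx": -0.17,"dy": 0.005,"dz": 0.36,"rx": 0,"ry": 0,"rz": 0},{"dx": -0.17,"dy": 0.005,"dz": 0.36,"rx": 0,"ry": 0,"rz": 0}])

```text
time_s: 4.03
tcp_pos: [0.5761, -0.1908, 0.1197]
tool_rot: [-0.005, 0.125, 0.992, 0.001]
force: [-1.1, -0.7, -1.1]
width: -0.0002
grasp_force: 0.0
```

Run:
```python
from h import *
im=camera("wrist");cv2.imwrite("pics/w2.png",im[:,:,::-1]);i=camera_info("wrist")
print(get_obs()["tcp_pos"],[np.round(proj("wrist",p,i)) for p in([.554,-.165,.124],[*get_obs()["tcp_pos"]])])
```

```text
[ 0.57782999 -0.19172793  0.12342866] [array([367., 246.]), array([318., 309.])]
```

View pics/w2.png

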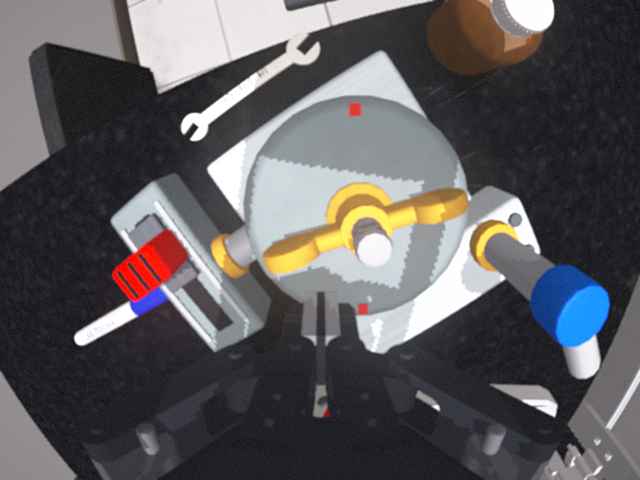

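Here the stud tip is at (247, 375), with the right ear at (254, 290), the left ear at (205, 442), the marks at (109, 355) and (309, 363), and the fingertip near (309, 318). I'll refine from these.

Run:
```python
from h import *
i=camera_info("wrist")
f=lambda r,c,z:pix2plane("wrist",r,c,z,i)[:2]
s=f(247,375,.124);m1=f(109,355,.066);m2=f(309,363,.066);ri=f(305,570,.154);w1=f(252,290,.106);w2=f(203,442,.106)
d=m1-m2;print(s,(m1+m2)/2,(w1+w2)/2,np.linalg.norm(d),"mark ang",np.degrees(np.arctan2(d[1],d[0])),"yaw",np.degrees(np.arctan2(d[1],d[0]))-150)
v=ri-s;print(np.degrees(np.arctan2(v[1],v[0]))-43.2,np.linalg.norm(v));w=w2-w1;print(w1,w2,np.degrees(np.arctan2(w[1],w[0])))
```

```text
[ 0.55538347 -0.16184254] [ 0.55682648 -0.16227406] [ 0.55191404 -0.16250597] 0.11839939461146361 mark ang 169.42882412264422 yaw 19.428824122644215
21.466252003315915 0.08214198347651143
[ 0.55470187 -0.1993576 ] [ 0.5491262  -0.12565434] 94.32619721759627
```

Request:
carry_out(targets=[{"dx": 0,"dy": 0,"dz": 0.03,"rx": 0,"ry": 0,"rz": 0},{"dx": 0,"dy": 0,"dz": 0.06,"rx": 0,"ry": 0,"rz": 0},{"dx": 0,"dy": 0,"dz": 0.066,"rx": 0,"ry": 0,"rz": 0},{"dx": 0,"dy": 0,"dz": 0.066,"rx": 0,"ry": 0,"rz": 0}])

```text
time_s: 4.42
tcp_pos: [0.5804, -0.1935, 0.0948]
tool_rot: [0.001, 0.126, 0.992, -0.0]
force: [-1.1, -0.1, -0.3]
width: -0.0002
grasp_force: 0.0
```

```bash
cat > arc.py <<'E'
from h import *
import sys
def arc(a0,a1,n,r,c=(.555,-.162)):
    o=get_obs();p=np.array(o["tcp_pos"]);q=o["tool_rot"];M=R.from_quat([q[1],q[2],q[3],q[0]]).as_matrix()
    print(p,np.round(o["force"],1))
    for a in np.radians(np.linspace(a0,a1,n)):
        t=np.array([c[0]+r*np.cos(a),c[1]+r*np.sin(a),p[2]]);d=M.T@(t-p)/.5
        print(round(np.degrees(a)),np.round(d,3))
E
python3 -c "
from arc import *
arc(295,95,16,.038)"
```

```text
[ 0.58044433 -0.19347618  0.09478196] [-1.1 -0.1 -0.3]
295 [ 0.017 -0.01  -0.   ]
282 [ 0.032 -0.02  -0.   ]
268 [ 0.048 -0.026 -0.   ]
255 [ 0.066 -0.028 -0.   ]
242 [ 0.083 -0.026 -0.   ]
228 [ 0.1   -0.019 -0.   ]
215 [ 0.114 -0.009 -0.   ]
202 [ 0.126  0.003 -0.   ]
188 [ 0.135  0.019 -0.   ]
175 [ 0.14   0.036 -0.   ]
162 [ 0.141  0.053 -0.   ]
148 [ 0.138  0.071 -0.   ]
135 [ 0.13   0.087 -0.   ]
122 [ 0.12   0.101 -0.   ]
108 [ 0.106  0.112 -0.   ]
95 [ 0.09  0.12 -0.  ]
```

Request:
carry_out(targets=[{"dx": 0.01,"dy": -0.01,"dz": 0.012,"rx": 0,"ry": 0,"rz": 0},{"dx": 0.017,"dy": -0.01,"dz": 0.012,"rx": 0,"ry": 0,"rz": 0},{"dx": 0.032,"dy": -0.02,"dz": 0.012,"rx": 0,"ry": 0,"rz": 0},{"dx": 0.048,"dy": -0.026,"dz": 0.012,"rx": 0,"ry": 0,"rz": 0},{"dx": 0.066,"dy": -0.028,"dz": 0.012,"rx": 0,"ry": 0,"rz": 0},{"dx": 0.083,"dy": -0.026,"dz": 0.012,"rx": 0,"ry": 0,"rz": 0},{"dx": 0.1,"dy": -0.019,"dz": 0.012,"rx": 0,"ry": 0,"rz": 0},{"dx": 0.114,"dy": -0.009,"dz": 0.012,"rx": 0,"ry": 0,"rz": 0}])

```text
time_s: 5.08
tcp_pos: [0.5257, -0.1857, 0.0901]
tool_rot: [0.004, 0.127, 0.992, -0.001]
force: [5.5, -5.7, 1.3]
width: -0.0001
grasp_force: 3.4
```

```bash
python3 -c "
from arc import *
im=camera('wrist');cv2.imwrite('pics/w3.png',im[:,:,::-1])
arc(215,95,9,.038)"
```

```text
[ 0.52451223 -0.18440563  0.08974873] [ 2.8 -3.3  2.1]
215 [ 0.002  0.001 -0.   ]
200 [ 0.015  0.016 -0.   ]
185 [ 0.024  0.033 -0.   ]
170 [ 0.028  0.053 -0.   ]
155 [ 0.027  0.072 -0.   ]
140 [ 0.021  0.091 -0.   ]
125 [ 0.01   0.108 -0.   ]
110 [-0.005  0.121 -0.   ]
95 [-0.022  0.13  -0.   ]
```

View pics/w3.png

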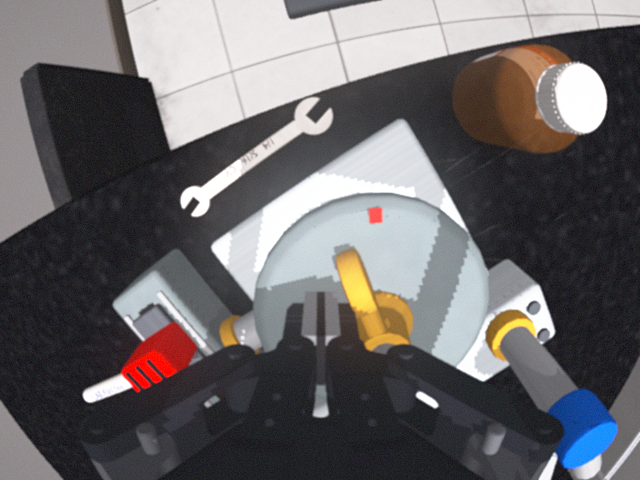

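The fingers are pushing the wing, which now points toward the robot with its tip at (255, 345), so the nut is turning. I'll continue the arc.

Request:
carry_out(targets=[{"dx": 0.015,"dy": 0.016,"dz": 0,"rx": 0,"ry": 0,"rz": 0},{"dx": 0.024,"dy": 0.033,"dz": 0,"rx": 0,"ry": 0,"rz": 0},{"dx": 0.028,"dy": 0.053,"dz": 0,"rx": 0,"ry": 0,"rz": 0},{"dx": 0.027,"dy": 0.072,"dz": 0,"rx": 0,"ry": 0,"rz": 0},{"dx": 0.021,"dy": 0.091,"dz": 0,"rx": 0,"ry": 0,"rz": 0},{"dx": 0.01,"dy": 0.108,"dz": 0,"rx": 0,"ry": 0,"rz": 0},{"dx": -0.005,"dy": 0.121,"dz": 0,"rx": 0,"ry": 0,"rz": 0},{"dx": -0.012,"dy": 0.126,"dz": 0,"rx": 0,"ry": 0,"rz": 0}])

```text
time_s: 5.8
tcp_pos: [0.5445, -0.1243, 0.0873]
tool_rot: [-0.001, 0.126, 0.992, -0.0]
force: [-3.8, -1.8, -0.6]
width: -0.0001
grasp_force: 1.8
```

Request:
carry_out(targets=[{"dx": 0.01,"dy": 0,"dz": -0.03,"rx": 0,"ry": 0,"rz": 0},{"dx": 0.04,"dy": 0,"dz": -0.1,"rx": 0,"ry": 0,"rz": 0},{"dx": 0.05,"dy": -0.05,"dz": -0.13,"rx": 0,"ry": 0,"rz": 0},{"dx": 0.03,"dy": -0.12,"dz": -0.13,"rx": 0,"ry": 0,"rz": 0},{"dx": 0.03,"dy": -0.12,"dz": -0.13,"rx": 0,"ry": 0,"rz": 0}])

```text
time_s: 6.22
tcp_pos: [0.5165, -0.1838, 0.1553]
tool_rot: [0.003, 0.127, 0.992, -0.002]
force: [0.4, 0.6, -0.5]
width: -0.0002
grasp_force: 0.0
```

```bash
python3 -c "
from arc import *
im=camera('wrist');cv2.imwrite('pics/w4.png',im[:,:,::-1])
print(get_obs()['tcp_pos'])"
```

```text
[ 0.51599388 -0.18148169  0.15399341]
```

View pics/w4.png

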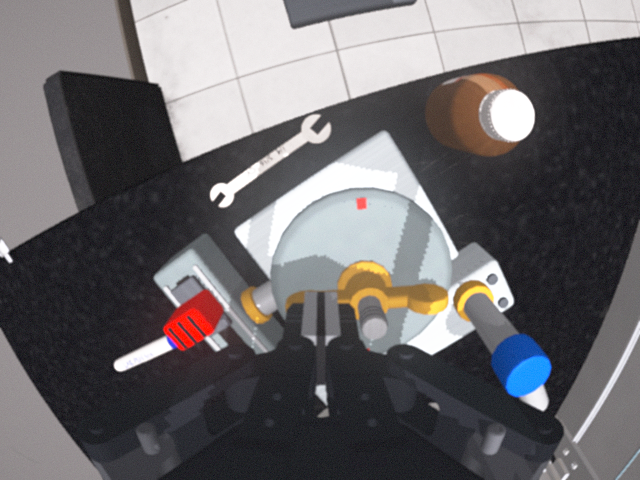

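The nut has turned half a turn. The wings now lie level in the picture, with ears at (298, 297) and (296, 435), at about 75° in the world frame. I'll drop in behind the right wing for the second arc.

Request:
carry_out(targets=[{"dx": -0.08,"dy": -0.01,"dz": 0,"rx": 0,"ry": 0,"rz": 0},{"dx": -0.11,"dy": -0.011,"dz": 0.02,"rx": 0,"ry": 0,"rz": 0},{"dx": -0.11,"dy": -0.011,"dz": 0.05,"rx": 0,"ry": 0,"rz": 0},{"dx": -0.11,"dy": -0.011,"dz": 0.09,"rx": 0,"ry": 0,"rz": 0},{"dx": -0.11,"dy": -0.011,"dz": 0.125,"rx": 0,"ry": 0,"rz": 0},{"dx": -0.11,"dy": -0.011,"dz": 0.125,"rx": 0,"ry": 0,"rz": 0}])

```text
time_s: 6.77
tcp_pos: [0.5647, -0.1958, 0.085]
tool_rot: [-0.004, 0.126, 0.992, 0.001]
force: [-1.0, 0.7, -1.0]
width: 0.0001
grasp_force: 0.0
```

```bash
python3 -c "
from arc import *
arc(280,180,11,.038)"
```

```text
[ 0.56467278 -0.19583731  0.08500741] [-1.   0.7 -1. ]
280 [ 0.004 -0.008  0.   ]
270 [ 0.017 -0.013  0.   ]
260 [ 0.03  -0.015  0.   ]
250 [ 0.043 -0.015  0.   ]
240 [ 0.056 -0.013  0.   ]
230 [ 0.068 -0.008  0.001]
220 [ 0.08  -0.001  0.001]
210 [0.09  0.007 0.001]
200 [0.098 0.018 0.001]
190 [0.105 0.029 0.001]
180 [0.109 0.042 0.001]
```

Request:
carry_out(targets=[{"dx": 0.01,"dy": -0.01,"dz": 0,"rx": 0,"ry": 0,"rz": 0},{"dx": 0.025,"dy": -0.015,"dz": 0,"rx": 0,"ry": 0,"rz": 0},{"dx": 0.043,"dy": -0.015,"dz": 0,"rx": 0,"ry": 0,"rz": 0},{"dx": 0.056,"dy": -0.013,"dz": 0,"rx": 0,"ry": 0,"rz": 0},{"dx": 0.068,"dy": -0.008,"dz": 0,"rx": 0,"ry": 0,"rz": 0},{"dx": 0.08,"dy": -0.001,"dz": 0,"rx": 0,"ry": 0,"rz": 0},{"dx": 0.09,"dy": 0.007,"dz": 0,"rx": 0,"ry": 0,"rz": 0},{"dx": 0.09,"dy": 0.007,"dz": 0,"rx": 0,"ry": 0,"rz": 0}])

```text
time_s: 7.43
tcp_pos: [0.5268, -0.1842, 0.0934]
tool_rot: [0.003, 0.126, 0.992, -0.001]
force: [3.0, -1.7, 1.7]
width: 0.0001
grasp_force: 1.8
```

```bash
python3 -c "
from arc import *
arc(210,185,6,.038)"
```

```text
[ 0.52677533 -0.18415394  0.09343275] [ 3.  -1.7  1.7]
210 [ 0.011  0.004 -0.   ]
205 [ 0.015  0.009 -0.   ]
200 [ 0.019  0.014 -0.   ]
195 [ 0.023  0.02  -0.   ]
190 [ 0.026  0.026 -0.   ]
185 [ 0.028  0.032 -0.   ]
```

Request:
carry_out(targets=[{"dx": 0.01,"dy": 0.006,"dz": 0.005,"rx": 0,"ry": 0,"rz": 0},{"dx": 0.015,"dy": 0.011,"dz": 0.005,"rx": 0,"ry": 0,"rz": 0},{"dx": 0.018,"dy": 0.016,"dz": 0.005,"rx": 0,"ry": 0,"rz": 0},{"dx": 0.02,"dy": 0.021,"dz": 0.005,"rx": 0,"ry": 0,"rz": 0},{"dx": 0.02,"dy": 0.021,"dz": 0.005,"rx": 0,"ry": 0,"rz": 0}])

```text
time_s: 7.85
tcp_pos: [0.5195, -0.1747, 0.0902]
tool_rot: [0.003, 0.126, 0.992, -0.004]
force: [3.2, -18.2, -0.9]
width: 0.0001
grasp_force: 8.5
```

A force of 18 N with the fingers at the expected angle means the nut is on its stop. I'll press a little more, hold, back off and look.

Request:
carry_out(targets=[{"dx": 0.001,"dy": 0.006,"dz": 0,"rx": 0,"ry": 0,"rz": 0},{"dx": 0.001,"dy": 0.006,"dz": 0,"rx": 0,"ry": 0,"rz": 0},{"dx": 0.001,"dy": 0.006,"dz": 0,"rx": 0,"ry": 0,"rz": 0},{"dx": 0.001,"dy": 0.006,"dz": 0,"rx": 0,"ry": 0,"rz": 0}])

```text
time_s: 8.18
tcp_pos: [0.5196, -0.1742, 0.0903]
tool_rot: [0.003, 0.127, 0.992, -0.005]
force: [2.3, -29.5, -3.6]
width: -0.0
grasp_force: 13.9
```

Request:
carry_out(targets=[{"dx": 0,"dy": -0.03,"dz": 0,"rx": 0,"ry": 0,"rz": 0},{"dx": 0.03,"dy": -0.06,"dz": -0.06,"rx": 0,"ry": 0,"rz": 0},{"dx": 0.06,"dy": -0.1,"dz": -0.14,"rx": 0,"ry": 0,"rz": 0},{"dx": 0.08,"dy": -0.14,"dz": -0.2,"rx": 0,"ry": 0,"rz": 0},{"dx": 0.08,"dy": -0.14,"dz": -0.2,"rx": 0,"ry": 0,"rz": 0},{"dx": 0.08,"dy": -0.14,"dz": -0.2,"rx": 0,"ry": 0,"rz": 0}])

```text
time_s: 8.68
tcp_pos: [0.4627, -0.2271, 0.1916]
tool_rot: [0.003, 0.127, 0.992, -0.001]
force: [0.3, 1.0, -0.7]
width: 0.0
grasp_force: 0.0
```

```bash
python3 -c "
from arc import *
im=camera('wrist');cv2.imwrite('pics/w5.png',im[:,:,::-1])
print(get_obs()['tcp_pos'])
for r in regions_of('wrist','slide_knob')[:2]: print(r['score'],r['point'])"
```

```text
[ 0.46213157 -0.22592037  0.18933655]
0.86 [327.2, 263.8]
```

View pics/w5.png

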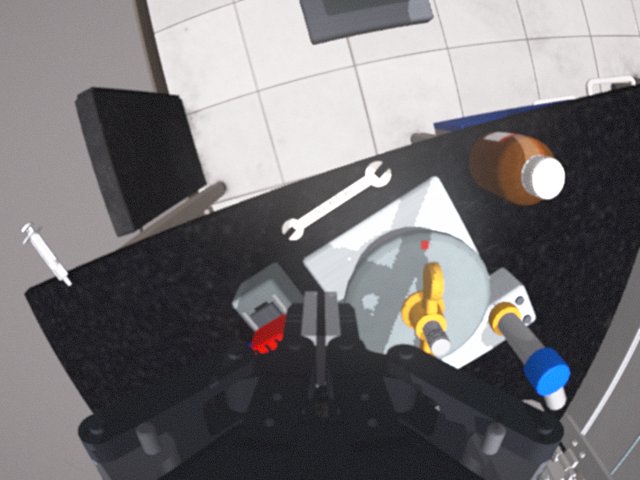

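The wing now points at the red mark (row 244, col 424), so the nut is tight. Next I'll fit the knob's home position using the red pixels in the first wrist picture.

Run:
```python
from h import *
import pickle
from scipy.optimize import minimize
info=pickle.load(open("w1.pkl","rb"))
im=cv2.imread("pics/w1.png").astype(int)
m=((im[:,:,2]>110)&(im[:,:,1]<80)&(im[:,:,0]<80)).astype(np.uint8)
n,l,st,ce=cv2.connectedComponentsWithStats(m);k=1+np.argmax(st[1:,4]);m=cv2.morphologyEx((l==k).astype(np.uint8),cv2.MORPH_CLOSE,np.ones((7,7)));print(st[k],ce[k])
def iou(v,s,psi=np.radians(20)):
    x,y=v;P=[]
    for a in(-12,12):
        for b in(-18,18):
            for z in(50,86):
                X=(x+a)/1e3;Y=(y+b)/1e3
                P.append(proj("wrist",[s[0]+X*np.cos(psi)-Y*np.sin(psi),s[1]+X*np.sin(psi)+Y*np.cos(psi),z/1e3],info))
    h=cv2.convexHull(np.array(P,np.float32)*8);q=np.zeros_like(m);cv2.fillConvexPoly(q,np.round(h).astype(int),1,shift=3)
    return (q&m).sum()/(q|m).sum()
s=(.555,-.1635)
best=max(((iou((x,y),s),x,y) for x in range(-75,-20) for y in range(-135,-100)));print(best,[ (x,round(iou((x,-120),s),2)) for x in range(-70,-30,4)])
x,y=best[1:];c,t=np.cos(np.radians(20)),np.sin(np.radians(20))
K=np.array([s[0]+(x*c-y*t)/1e3,s[1]+(x*t+y*c)/1e3]);print("knob",K)
o=get_obs();q=o["tool_rot"];M=R.from_quat([q[1],q[2],q[3],q[0]]).as_matrix()
for d in(-.045,-.03,0.01,.02):
    p=np.array([K[0]+d*c,K[1]+d*t,.068]);print(d,p,np.round(M.T@(p-o["tcp_pos"])/.5,3))
print(np.round(M.T@np.array([c,t,0]),3))
```

```text
[216 249  39  37 848] [235.46698113 267.44575472]
(np.float64(0.7779816513761468), -50, -121) [(-70, np.float64(0.12)), (-66, np.float64(0.22)), (-62, np.float64(0.33)), (-58, np.float64(0.46)), (-54, np.float64(0.63)), (-50, np.float64(0.77)), (-46, np.float64(0.74)), (-42, np.float64(0.57)), (-38, np.float64(0.41)), (-34, np.float64(0.29))]
knob [ 0.54939981 -0.29430381]
-0.045 [ 0.50711364 -0.30969472  0.068     ] [-0.13  -0.141  0.239]
-0.03 [ 0.52120903 -0.30456442  0.068     ] [-0.155 -0.124  0.239]
0.01 [ 0.55879673 -0.29088361  0.068     ] [-0.221 -0.079  0.239]
0.02 [ 0.56819366 -0.28746341  0.068     ] [-0.237 -0.068  0.239]
[-0.824  0.567  0.001]
```

Request:
carry_out(targets=[{"dx": -0.03,"dy": -0.04,"dz": 0,"rx": 0,"ry": 0,"rz": -0.058},{"dx": -0.06,"dy": -0.08,"dz": 0,"rx": 0,"ry": 0,"rz": -0.116},{"dx": -0.1,"dy": -0.12,"dz": 0.02,"rx": 0,"ry": 0,"rz": -0.174},{"dx": -0.13,"dy": -0.141,"dz": 0.06,"rx": 0,"ry": 0,"rz": -0.232},{"dx": -0.13,"dy": -0.141,"dz": 0.12,"rx": 0,"ry": 0,"rz": -0.288},{"dx": -0.13,"dy": -0.141,"dz": 0.18,"rx": 0,"ry": 0,"rz": -0.288},{"dx": -0.13,"dy": -0.141,"dz": 0.239,"rx": 0,"ry": 0,"rz": -0.288},{"dx": -0.13,"dy": -0.141,"dz": 0.239,"rx": 0,"ry": 0,"rz": -0.288}])

```text
time_s: 9.45
tcp_pos: [0.5022, -0.3051, 0.0586]
tool_rot: [-0.005, -0.175, 0.985, 0.005]
force: [-1.2, 0.2, -0.6]
width: 0.0001
grasp_force: 0.0
```

Run:
```python
from h import *
im=camera('wrist');cv2.imwrite('pics/w6.png',im[:,:,::-1])
o=get_obs();q=o["tool_rot"];M=R.from_quat([q[1],q[2],q[3],q[0]]).as_matrix();print(o["tcp_pos"],o["joints"],np.round(o["force"],1))
a=np.radians(20);u=np.array([np.cos(a),np.sin(a),0]);print(M.T@u, u@(np.array(o["tcp_pos"])-[.5494,-.2943,0]), np.cross(u,np.array(o["tcp_pos"])-[.5494,-.2943,0])[2])
```

```text
[ 0.50367643 -0.30621418  0.06222661] [-6.33342802e-01  2.54497417e-01  1.66766805e+00  2.09624321e-04
  1.23063998e+00 -2.55542933e+00] [-0.7 -0.6 -0.1]
[-0.99997939 -0.00212468 -0.00605881] -0.047040992794469244 0.004442711160492959
```

View pics/w6.png

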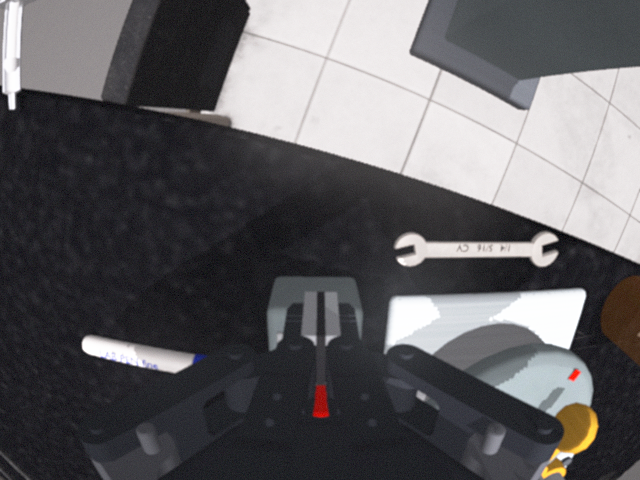

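The fingers are aligned behind the red knob, which shows between them at (400, 321), over the slide block. Pushing now.

Request:
carry_out(targets=[{"dx": -0.03,"dy": 0,"dz": -0.008,"rx": 0,"ry": 0,"rz": 0},{"dx": -0.05,"dy": 0,"dz": -0.01,"rx": 0,"ry": 0,"rz": 0},{"dx": -0.07,"dy": 0,"dz": -0.01,"rx": 0,"ry": 0,"rz": 0},{"dx": -0.09,"dy": 0,"dz": -0.01,"rx": 0,"ry": 0,"rz": 0},{"dx": -0.11,"dy": 0,"dz": -0.01,"rx": 0,"ry": 0,"rz": 0},{"dx": -0.118,"dy": 0,"dz": -0.01,"rx": 0,"ry": 0,"rz": 0},{"dx": -0.118,"dy": 0,"dz": -0.01,"rx": 0,"ry": 0,"rz": 0}])

```text
time_s: 10.08
tcp_pos: [0.5631, -0.2899, 0.0746]
tool_rot: [-0.0, -0.175, 0.985, -0.001]
force: [-7.4, -2.9, 3.6]
width: 0.0001
grasp_force: 4.0
```

Request:
carry_out(targets=[{"dx": -0.006,"dy": 0,"dz": 0.005,"rx": 0,"ry": 0,"rz": 0},{"dx": -0.012,"dy": 0,"dz": 0.005,"rx": 0,"ry": 0,"rz": 0},{"dx": -0.012,"dy": 0,"dz": 0.005,"rx": 0,"ry": 0,"rz": 0}])

```text
time_s: 10.33
tcp_pos: [0.5682, -0.2886, 0.0724]
tool_rot: [-0.001, -0.174, 0.985, -0.001]
force: [-8.0, -3.7, 4.3]
width: 0.0001
grasp_force: 4.4
```

Request:
carry_out(targets=[{"dx": -0.006,"dy": 0,"dz": 0,"rx": 0,"ry": 0,"rz": 0},{"dx": -0.012,"dy": 0,"dz": 0,"rx": 0,"ry": 0,"rz": 0},{"dx": -0.012,"dy": 0,"dz": 0,"rx": 0,"ry": 0,"rz": 0},{"dx": -0.012,"dy": 0,"dz": 0,"rx": 0,"ry": 0,"rz": 0}])

```text
time_s: 10.67
tcp_pos: [0.5689, -0.2885, 0.0725]
tool_rot: [-0.005, -0.174, 0.985, -0.001]
force: [-33.2, -8.9, 19.3]
width: -0.0001
grasp_force: 17.4
```

The knob is at its end stop (33 N with no further travel). I'll ease the pressure slightly, then lift straight up quickly.

Request:
carry_out(targets=[{"dx": 0.006,"dy": 0,"dz": 0,"rx": 0,"ry": 0,"rz": 0},{"dx": 0.006,"dy": 0,"dz": -0.08,"rx": 0,"ry": 0,"rz": 0},{"dx": 0.006,"dy": 0,"dz": -0.16,"rx": 0,"ry": 0,"rz": 0},{"dx": 0.006,"dy": 0,"dz": -0.24,"rx": 0,"ry": 0,"rz": 0},{"dx": 0.05,"dy": 0,"dz": -0.3,"rx": 0,"ry": 0,"rz": 0},{"dx": 0.05,"dy": 0,"dz": -0.3,"rx": 0,"ry": 0,"rz": 0},{"dx": 0.05,"dy": 0,"dz": -0.3,"rx": 0,"ry": 0,"rz": 0}])

```text
time_s: 11.25
tcp_pos: [0.5522, -0.2951, 0.2258]
tool_rot: [0.003, -0.174, 0.985, -0.003]
force: [0.3, 0.4, -0.3]
width: 0.0
grasp_force: 0.0
```

Run:
```python
from h import *
im=camera('wrist');cv2.imwrite('pics/w7.png',im[:,:,::-1])
s=camera('scene')
cv2.imwrite('pics/s7.png',cv2.resize(np.hstack([im,cv2.resize(s[180:320,280:470],(640,480))]),(800,300))[:,:,::-1]);o=get_obs();print(o["tcp_pos"],o["force"],o["dq"])
```

```text
[ 0.55072123 -0.29352682  0.22074027] [ 0.36542728  0.02476567 -0.52137122] [ 0.00344778  0.02972505  0.02594708  0.00148577 -0.00228948 -0.00201414]
```

View pics/s7.png

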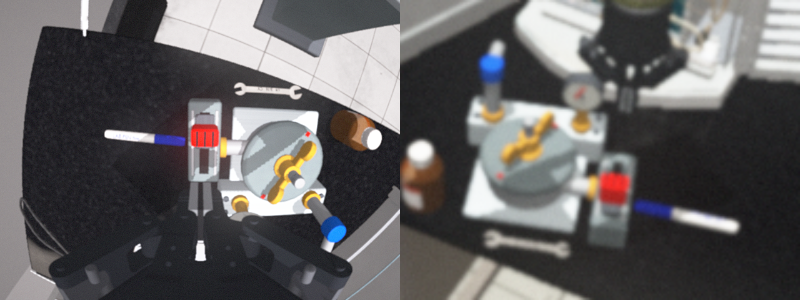

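The left view shows the red knob back toward the front of its slot at (135, 205), with everything else undisturbed. The right view shows the wings along the line of the marks. I'll check both numerically.

Run:
```python
from h import *
info=camera_info("wrist")
im=cv2.imread("pics/w7.png").astype(int)
m=((im[:,:,2]>110)&(im[:,:,1]<80)&(im[:,:,0]<80)).astype(np.uint8)
n,l,st,ce=cv2.connectedComponentsWithStats(m);k=1+np.argmax(st[1:,4]);m=cv2.morphologyEx((l==k).astype(np.uint8),cv2.MORPH_CLOSE,np.ones((9,9)))
s=(.555,-.1635);psi=np.radians(20);W=lambda x,y,z:[s[0]+(x*np.cos(psi)-y*np.sin(psi))/1e3,s[1]+(x*np.sin(psi)+y*np.cos(psi))/1e3,z/1e3]
def iou(x,y):
    P=[proj("wrist",W(x+a,y+b,z),info) for a in(-12,12) for b in(-18,18) for z in(50,86)]
    h=cv2.convexHull(np.array(P,np.float32)*8);q=np.zeros_like(m);cv2.fillConvexPoly(q,np.round(h).astype(int),1,shift=3);return (q&m).sum()/(q|m).sum()
print(max((iou(x,y),x,y) for x in range(-75,10) for y in range(-135,-105)))
y=((im[:,:,2]>150)&(im[:,:,0]<60)&(im[:,:,1]>90)).astype(np.uint8)
def wing(deg):
    q=np.zeros_like(m);t=np.radians(deg)
    for sg in(1,-1):
        P=[proj("wrist",W(sg*r*np.cos(t)-o*np.sin(t),sg*r*np.sin(t)+o*np.cos(t),z),info) for r in(14,52) for o in(-5,5) for z in(82,104)]
        h=cv2.convexHull(np.array(P,np.float32)*8);cv2.fillConvexPoly(q,np.round(h).astype(int),1,shift=3)
    return (q&y).sum()/q.sum()
print(sorted(((round(wing(d),3),d) for d in range(100,200,2)))[-4:])
```

```text
(np.float64(0.7728249194414608), -49, -114)
[(np.float64(0.044), 154), (np.float64(0.045), 156), (np.float64(0.047), 158), (np.float64(0.047), 160)]
```

```bash
python3 -c "
from workcell import *
print(hand_in())"
```

```text
the job is handed in; nothing more can be done
None
```

I screwed the wing nut down to its stop, pushed the purge slide to its end and let it snap back home, and handed the job in at about 11 s; no verdict was returned, and the nut's final angle was judged by stop force and by eye because my numeric check of it failed.

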